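Slide the hob's touch bar to full under the saucepan

TASK

Turn the ring under the deep saucepan up to full: with the fingertips, rub lightly along that ring's curved touch bar, from its thin end all the way to its broad end, and finish with the fingertips still resting gently on the broad end (the program ends while holding them there). Leave the other ring's bar untouched, and do not lift or shift the pans or the things on the worktop.

Things in the scene. Friction and masses are not known exactly. Their poses are not given: they have to be found in the camera images.
- hob: portable double induction hob standing on the worktop and not moving: grey case with a flat black glass top, 370 x 580 mm, top 50 mm above the worktop. Origin: centre of its underside; x towards its back edge (away from the robot), y to its left, z up. Its turn about z differs by up to 0.22 rad.
- left_ring (a point): centre, on the glass, of the left cooking ring (printed circles 170 and 210 mm across); in the hob's frame x +75, y +150, z +50 mm
- right_ring (a point): centre, on the glass, of the right cooking ring; in the hob's frame x +75, y -150, z +50 mm
- left_bar: touch bar of the left ring: rigid aluminium strip of five lengths on an arc (165 mm radius, 72 degrees, 207 mm long) round the robot's side of the ring; 12 mm wide at its low end (mid-hob), 40 mm at its full end (hob's left). Flat top 8 mm above the glass. Sprung: sinks level from about 2 N, stops 6 mm down at about 8 N, springs back. Origin: arc's centre, level with its top; axes as the hob's.
- left_1: length 1 of 5 of the left touch bar, counted from the low (thin) end = the low end: flat, 40.5 mm long, 12 mm wide. Origin: centre of its top face; x along the bar towards the full-power end, z up.
- left_2: length 2 of 5 of the left touch bar, counted from the low (thin) end: flat, 40.5 mm long, 18 mm wide. Origin: centre of its top face; x along the bar towards the full-power end, z up.
- left_3: length 3 of 5 of the left touch bar, counted from the low (thin) end: flat, 40.5 mm long, 25 mm wide. Origin: centre of its top face; x along the bar towards the full-power end, z up.
- left_4: length 4 of 5 of the left touch bar, counted from the low (thin) end: flat, 40.5 mm long, 32 mm wide. Origin: centre of its top face; x along the bar towards the full-power end, z up.
- left_5: length 5 of 5 of the left touch bar, counted from the low (thin) end = the full-power end: flat, 40.5 mm long, 40 mm wide. Origin: centre of its top face; x along the bar towards the full-power end, z up.
- right_bar: touch bar of the right ring: rigid aluminium strip of five lengths on an arc (165 mm radius, 72 degrees, 207 mm long) round the robot's side of the ring; 12 mm wide at its low end (mid-hob), 40 mm at its full end (hob's right). Flat top 8 mm above the glass. Sprung: sinks level from about 2 N, stops 6 mm down at about 8 N, springs back. Origin: arc's centre, level with its top; axes as the hob's.
- right_1: length 1 of 5 of the right touch bar, counted from the low (thin) end = the low end: flat, 40.5 mm long, 12 mm wide. Origin: centre of its top face; x along the bar towards the full-power end, z up.
- right_2: length 2 of 5 of the right touch bar, counted from the low (thin) end: flat, 40.5 mm long, 18 mm wide. Origin: centre of its top face; x along the bar towards the full-power end, z up.
- right_3: length 3 of 5 of the right touch bar, counted from the low (thin) end: flat, 40.5 mm long, 25 mm wide. Origin: centre of its top face; x along the bar towards the full-power end, z up.
- right_4: length 4 of 5 of the right touch bar, counted from the low (thin) end: flat, 40.5 mm long, 32 mm wide. Origin: centre of its top face; x along the bar towards the full-power end, z up.
- right_5: length 5 of 5 of the right touch bar, counted from the low (thin) end = the full-power end: flat, 40.5 mm long, 40 mm wide. Origin: centre of its top face; x along the bar towards the full-power end, z up.
- saucepan: deep steel saucepan, 140 mm across and 95 mm high, about 1 kg, with a black handle that reaches 220 mm from its centre, away from the robot. Stands on one of the two rings. Origin: centre of its underside.
- frying_pan: shallow steel frying pan, 190 mm across and 38 mm high, with a black handle that reaches 245 mm from its centre, away from the robot. Stands on the other ring. Origin: centre of its underside.
- pepper_mill: dark wooden pepper mill, 54 mm across, 157 mm high, on the worktop left of the hob. Origin: centre of its underside.
- canister: white ceramic jar with wooden lid, 90 mm across, 120 mm high, on the worktop right of the hob. Origin: centre of its underside.
- mug: blue mug, 80 mm across, 90 mm high, on the worktop right of the hob. Origin: centre of its underside.
There are look-alikes about, which are no part of the job. What is shaped like the canister but green or orange is not meant.

How it is judged:
By the outcome, as a careful person would: the job done as asked, in the order asked, and still so for the second after the job is handed in, while the arm keeps its last pose, push and grip.
It also fails if it takes over 40 s, if anything falls off the work surface, if the arm or the gripper's body presses on something with over 40 N, if the wrist force passes 120 N, or if a joint passes its speed limit or range.

ROBOT

A 6-joint arm with a two-finger parallel gripper is mounted at the origin on the work surface. World frame = base frame: x ahead of the robot, y to its left, z up, the work surface at z = 0. Lengths are in m, angles in rad, forces in N, time in s.
With the tool pointing down it reaches from about 0.25 to 0.725 m from the base axis. Payload 4 kg.
Tool frame: the origin (TCP) lies midway between the tips of the shut fingers; the grasp point (between the pads) lies 19 mm behind it (bot.grip_point_offset is the distance from the TCP to the grasp point, in m); z points along the fingers, y is the line along which they close (so a half turn about z gives the same grasp; the last joint's range is limited). The gripper opens to 85 mm and grips with 20 to 120 N. Pads are 22 mm wide; open, the fingers measure 114 mm over their backs; the gripper's body (76 mm by 85 mm) begins 54 mm behind the grasp point. The pads swing forward as they close: fully open they stand 13 mm farther back than shut.
Start: joints at [-1.106, 0.241, 0.005, 1.335, 0, 1.571], TCP at [0.224, -0.447, 0.193] pointing down, gripper open.
Joint ranges: [-2.72, 2.72], [-1.05, 1.87], [-1.09, 1.28], [-1.99, 2.15], [-1.42, 1.44], [-3.14, 3.14]. Speed limits (rad/s): [2.79, 2.79, 3.14, 3.14, 3.14, 3.14].

INTERFACE

Orientations are given as a unit quaternion [x, y, z, w].
In Python, from workcell import bot gives the robot as it stands.
- The arm moves only by the tool step_arm, never from a script. Its argument "targets" is text: rows parted by semicolons, each of 7 numbers parted by spaces: the opening, from -1 (shut) to 1 (fully open), so that 0 is half open, then the shift along the world's x, y, z normalised to -1 to 1, where 1 is 0.5 m, then the turn, a rotation vector about the world's x, y, z normalised to -1 to 1, where 1 is pi/4 rad. In form: gripper x y z wx wy wz; .... A call has 1 to 10 rows; each row is the pose to reach, as a shift and turn from the pose commanded when the call began; what a row does not reach only later rows make up. A row lasts 1/12 s, in which the tool goes at most 41.7 mm and 7.16 degrees, less where a joint would pass 70% of its speed; a pose out of reach is approached as far as the arm can. A call with a number of a shift or a turn outside -1 to 1 is refused whole. A call with a gripper value outside its range is refused whole. The fingers move at their own pace and stop on an object; the grip force is fixed at half the most. Time passes only in rows, so rows that repeat a pose let the fingers close. It gives the time, the measured TCP pose, the force, the opening and the grip force at its end, in the units of the state.
- bot.get_obs(): the state, without advancing time (a new reading comes with each control period).
- bot.camera(name): name is "scene" or "top" or "wrist"; returns the picture (420x560x3 uint8, red, green, blue); there is no depth.
- bot.camera_info(name): a dict with "vertical_fov" (degrees; the focal length in pixels is half the picture's height over the tangent of half this angle, whatever the lens; pixels are square), "cx", "cy" (the principal point, pixels), "pose" (4x4, takes a point from camera to world coordinates). Camera axes: x right, y up, looking along -z (the intrinsics and any distortion apply to the point x, -y, -z); pixel columns grow to the right and rows downward; lengths in m; the calibration is good to about 2 mm. A picture is of the moment at which its call begins: read the wrist's pose just before it. camera_info takes no time and is no camera call; for the wrist camera it gives the pose at the moment of the call.
- bot.job_done(): hands the job in; it is judged then, once.
The state is a dict: "clock": time; "joint_pos": joint angles; "joint_vel": joint speeds; "tau": joint torques, N m; "eef_pos": TCP position; "tool_rot": TCP orientation; "ft_force": force on the tool from outside, world axes, zero at the start; "ft_torque": the same for the moment, N m; "grip_width": finger opening in m; "grasp_force": force on a finger pad.
Only numpy, scipy, OpenCV 4.12 (cv2) and the standard library are available. Lean on these libraries where they do the work, as an engineer would, in place of code of your own. Each camera call takes 0.05 s, during which the arm holds its last target. There are 200 camera calls.

## Working session

There is one attempt and no reset: what is moved stays moved. The work goes in short steps, Python scripts to look and compute and a tool call to move; the robot and the scene stay as the last step left them, time stands still between calls to the robot, and variables do not carry over. Pictures are saved under pics/ and viewed, at most 10 in all, crops included, and the job is handed in when it is done.

Besides the shell and the picture viewer there is one more tool, called after ">>>" in YAML: its name, and indented under it one key for each argument. step_arm: Moves the arm, as the interface text tells. Scaled input: -1 to 1 covers 0.5 m each way for a shift and pi/4 rad each way for a turn. Its arguments: {"type":"object","properties":{"targets":{"type":"string"}},"required":["targets"]}

```bash
mkdir -p pics; python3 - <<'E'
from workcell import bot
import cv2,numpy as np
for n in("top","scene"):
    im=bot.camera(n); cv2.imwrite(f"pics/{n}0.png",im[:,:,::-1]); i=bot.camera_info(n); print(n,{k:(np.round(v,4).tolist() if k=="pose" else v) for k,v in i.items()})
o=bot.get_obs();print(o["clock"],o["eef_pos"],o["tool_rot"],o["ft_force"],o["grip_width"])
E
```

```text
top {'vertical_fov': 44.3569283849004, 'cx': 269.7587257058207, 'cy': 204.71687869821133, 'pose': [[-0.0207, 0.9866, -0.1619, 0.2663], [-0.9997, -0.0227, -0.0108, -0.0631], [-0.0143, 0.1616, 0.9867, 1.6152], [0.0, 0.0, 0.0, 1.0]]}
scene {'vertical_fov': 53.91750962127129, 'cx': 272.4570431956716, 'cy': 211.2116395302783, 'pose': [[-0.2757, -0.6928, 0.6663, 1.3515], [0.9613, -0.1967, 0.1931, 0.1992], [-0.0027, 0.6938, 0.7202, 0.9739], [0.0, 0.0, 0.0, 1.0]]}
0.1 [ 0.22384357 -0.44640009  0.19231508] [ 9.73115998e-01  2.30313710e-01 -2.02717311e-04 -8.99379279e-04] [ 0.25973417 -0.42489491 -0.08270131] 0.08540098707268519
```

View pics/top0.png

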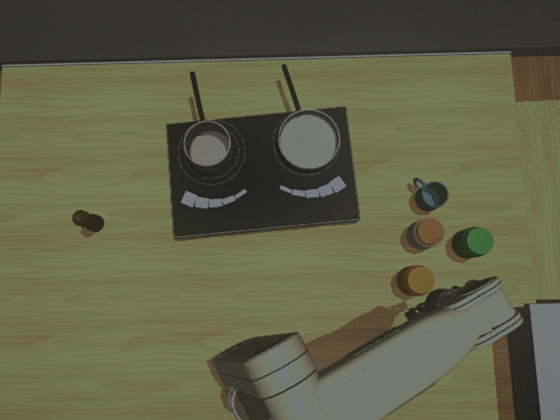

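View pics/scene0.png

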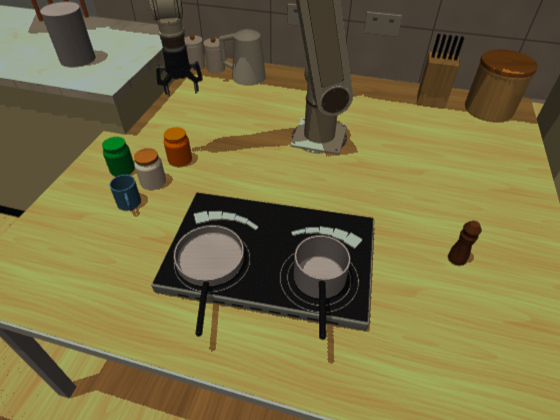

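The saucepan (top 207,145) is on the left ring. Its bar runs from the thin end (245,191) to the broad end (189,200). The frying pan (308,140) is on the right ring, and the right bar (285-345,187) must stay untouched. Next I'll fit the bar's position and confirm it in an enlarged crop.

```bash
cat > h.py <<'E'
import numpy as np,cv2
from workcell import bot
def K(i,h=420): return h/2/np.tan(np.radians(i["vertical_fov"])/2)
def back(uv,i,z):
    uv=np.atleast_2d(uv).astype(float); f=K(i); P=np.array(i["pose"])
    d=np.c_[(uv[:,0]-i["cx"])/f,-(uv[:,1]-i["cy"])/f,-np.ones(len(uv))]@P[:3,:3].T
    return P[:3,3]+d*((z-P[2,3])/d[:,2])[:,None]
def proj(p,i):
    P=np.array(i["pose"]); c=(np.atleast_2d(p)-P[:3,3])@P[:3,:3]; f=K(i)
    return np.c_[i["cx"]+f*c[:,0]/-c[:,2], i["cy"]-f*c[:,1]/-c[:,2]]
W=[12,18,25,32,40]
def bar(h,s=1,z=.058):
    # list of 5 (centre, tangent dir, quad corners); s=+1 left, -1 right
    x,y,t=h; R=np.array([[np.cos(t),-np.sin(t)],[np.sin(t),np.cos(t)]]); out=[]
    for k in range(5):
        a=np.radians(-28.8+14.4*k); r=np.array([-np.cos(a),s*np.sin(a)]); tg=np.array([np.sin(a),s*np.cos(a)])
        c=np.array([.075,s*.15])+.165*r
        q=[c+e*.02025*tg+g*W[k]/2000*r for e,g in((-1,-1),(1,-1),(1,1),(-1,1))]
        f=lambda p:np.r_[R@p+[x,y],z]
        out.append((f(c),R@tg,np.array([f(p) for p in q])))
    return out
E
python3 - <<'E'
from h import *
from scipy.optimize import minimize
for n,roi in(("top",(170,165,360,225)),("scene",(185,200,380,250))):
    im=cv2.imread(f"pics/{n}0.png"); i=bot.camera_info(n)
    g=cv2.cvtColor(im,6).astype(float); x0,y0,x1,y1=roi; m=np.zeros_like(g)
    sub=g[y0:y1,x0:x1]; t=110
    lo=np.median(sub); hi=np.percentile(sub,98); print(n,lo,hi)
    m=np.clip((g-lo)/(hi-lo),0,1)
    def rend(h):
        M=np.zeros((420*4,560*4),np.uint8)
        for s in(1,-1):
            for _,_,q in bar(h,s):
                cv2.fillConvexPoly(M,np.round((proj(q,i)+.5)*4*16-8).astype(int),255,shift=4)
        return cv2.resize(M,(560,420),interpolation=3)/255.
    b=cv2.GaussianBlur
    def cost(h,sg):
        a=b(rend(h),(0,0),sg)-b(m,(0,0),sg); return (a[y0:y1,x0:x1]**2).sum()
    c=back([262,172] if n=="top" else [275,258],i,.05)[0]
    best=None
    for t0 in(-.1,0,.1):
        h=np.r_[c[:2],t0]
        for sg in(4,1.5,.7):
            r=minimize(cost,h,args=(sg,),method="Nelder-Mead",options=dict(initial_simplex=h+np.array([[0,0,0],[.02,0,0],[0,.02,0],[0,0,.05]])*(sg/4)));h=r.x
        if best is None or r.fun<best.fun: best=r
    print(n,best.x.round(4),best.fun,m[y0:y1,x0:x1].sum())
    for k,(cc,tg,q) in enumerate(bar(best.x)): print(k+1,cc.round(4),tg.round(3))
    S=5;cx0,cy0=(165,120) if n=="top" else (270,190)
    cr=cv2.resize(im[cy0:cy0+110,cx0:cx0+120],None,fx=S,fy=S,interpolation=2)
    for _,_,q in bar(best.x): cv2.polylines(cr,[np.round((proj(q,i)-[cx0,cy0]+.5)*S).astype(int)],True,(0,0,255),1)
    cv2.imwrite(f"pics/{n}c.png",cr)
a=cv2.imread("pics/topc.png");c=cv2.imread("pics/scenec.png");cv2.imwrite("pics/both.png",cv2.resize(np.hstack([a,c]),(800,367)))
E
```

```text
top 41.0 123.0
top [ 0.6337 -0.0206  0.0761] 272.2900876732812 1635.0853658536582
1 [0.559  0.0444 0.058 ] [-0.547  0.837]
2 [0.5409 0.0816 0.058 ] [-0.322  0.947]
3 [0.5326 0.1221 0.058 ] [-0.076  0.997]
4 [0.5346 0.1634 0.058 ] [0.174 0.985]
5 [0.5469 0.2029 0.058 ] [0.414 0.91 ]
scene 30.0 168.0
scene [ 0.6381 -0.0161  0.075 ] 1589.0437638895378 3106.0
1 [0.5634 0.049  0.058 ] [-0.546  0.838]
2 [0.5453 0.0862 0.058 ] [-0.321  0.947]
3 [0.5371 0.1267 0.058 ] [-0.075  0.997]
4 [0.5392 0.1681 0.058 ] [0.175 0.984]
5 [0.5515 0.2075 0.058 ] [0.415 0.91 ]
```

View pics/both.png

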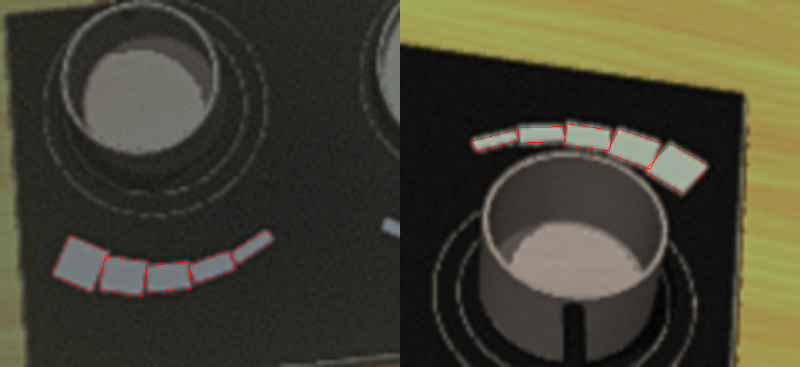

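Both views fit the bar model, but they disagree by about 5 mm. I'll shut the fingers and move above the left bar, then measure from close with the wrist camera.

>>> step_arm:
  targets: "-1 0 0 0.1 0 0 0.1; -1 0 0 0.12 0 0 0.2; -1 0.4 0.9 0.12 0 0 1; -1 0.4 0.9 0.12 0 0 1; -1 0.4 0.9 0.12 0 0 1; -1 0.4 0.9 0.12 0 0 1; -1 0.4 0.9 0.12 0 0 1; -1 0.4 0.9 0.12 0 0 1; -1 0.4 0.9 0.12 0 0 1; -1 0.4 0.9 0.12 0 0 1"

```text
clock: 0.93
eef_pos: [0.3595, -0.1404, 0.253]
tool_rot: [0.811, 0.585, -0.0, -0.0]
ft_force: [0.2, -1.3, -0.3]
grip_width: -0.0
grasp_force: 0.0
```

>>> step_arm:
  targets: "-1 0.18 0.5 0 0 0 0.66; -1 0.18 0.5 0 0 0 0.66; -1 0.18 0.5 0 0 0 0.66; -1 0.18 0.5 0 0 0 0.66; -1 0.18 0.5 0 0 0 0.66; -1 0.18 0.5 0 0 0 0.66; -1 0.18 0.5 0 0 0 0.66; -1 0.18 0.5 0 0 0 0.66; -1 0.18 0.5 0 0 0 0.66; -1 0.18 0.5 0 0 0 0.66"

```text
clock: 1.77
eef_pos: [0.4489, 0.107, 0.2527]
tool_rot: [0.634, 0.773, -0.001, -0.0]
ft_force: [0.1, 0.2, 0.2]
grip_width: 0.0003
grasp_force: 0.0
```

```bash
python3 - <<'E'
from h import *
o=bot.get_obs();print(o["eef_pos"],o["tool_rot"],o["joint_pos"].round(3) if hasattr(o["joint_pos"],"round") else o["joint_pos"],o["joint_vel"],o["ft_force"])
i=bot.camera_info("wrist");im=bot.camera("wrist")
np.save("w1.npy",np.array(i["pose"]))
print(np.round(i["pose"],4),i["vertical_fov"],i["cx"],i["cy"])
im=np.ascontiguousarray(im[:,:,::-1]);cv2.imwrite("pics/w1raw.png",im)
for h,c in(((.6337,-.0206,.0761),(0,0,255)),((.6381,-.0161,.075),(0,255,0))):
    for _,_,q in bar(h): cv2.polylines(im,[np.round(proj(q,i)).astype(int)],True,c,1)
cv2.imwrite("pics/w1.png",im)
E
```

```text
[0.44886294 0.1069885  0.25269173] [ 6.33947133e-01  7.73375974e-01 -7.48104003e-04 -2.77354722e-04] [ 0.234  0.147  0.042  1.468 -0.     1.608] [-0.02098412 -0.01247468 -0.00412352 -0.00030389  0.00147751  0.00184104] [0.14365975 0.24277271 0.19512622]
[[ 0.9806 -0.1871 -0.0584  0.4347]
 [ 0.196   0.934   0.2987  0.1839]
 [-0.0013 -0.3043  0.9526  0.4332]
 [ 0.      0.      0.      1.    ]] 62.983479170801516 280.1984732377771 204.39223432127406
```

View pics/w1.png

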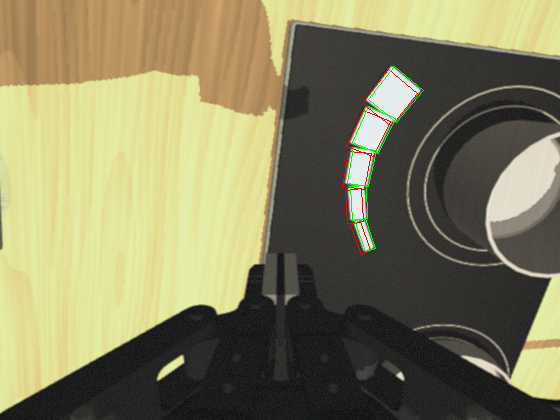

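The wrist view shows the left bar at (392,92) broad end to (367,240) thin end, between my two estimates. I'll refit from this picture.

```bash
python3 - <<'E'
from h import *
from scipy.optimize import minimize
i=bot.camera_info("wrist");i["pose"]=np.load("w1.npy");im=cv2.imread("pics/w1raw.png");g=cv2.cvtColor(im,6).astype(float)
x0,y0,x1,y1=335,55,435,262; m=np.clip((g-40)/180,0,1)
def rend(h):
    M=np.zeros((1680,2240),np.uint8)
    for _,_,q in bar(h): cv2.fillConvexPoly(M,np.round((proj(q,i)+.5)*64-8).astype(int),255,shift=4)
    return cv2.resize(M,(560,420),interpolation=3)/255.
def cost(h,sg):
    # ignore pan/ring: restrict to neighbourhood of bar
    a=cv2.GaussianBlur(rend(h),(0,0),sg)-cv2.GaussianBlur(m,(0,0),sg); return (a[y0:y1,x0:x1]**2).sum()
h=np.array([.637,-.0185,.0755])
for sg in(2,1,.7):
    r=minimize(cost,h,args=(sg,),method="Nelder-Mead",options=dict(initial_simplex=h+np.array([[0,0,0],[.005,0,0],[0,.005,0],[0,0,.03]])));h=r.x
print(h.round(4),r.fun,m[y0:y1,x0:x1].sum())
B=bar(h)
for c,t,_ in B: print(c.round(4),t.round(3))
print("start",(B[0][0][:2]-.013*B[0][1]).round(4),"end",(B[4][0][:2]+.01*B[4][1]).round(4))
E
```

```text
[ 0.6362 -0.0162  0.077 ] 288.0998408792809 6199.538888888888
[0.5614 0.0487 0.058 ] [-0.548  0.837]
[0.5433 0.0859 0.058 ] [-0.322  0.947]
[0.5349 0.1264 0.058 ] [-0.077  0.997]
[0.5369 0.1677 0.058 ] [0.173 0.985]
[0.5492 0.2072 0.058 ] [0.413 0.911]
start [0.5685 0.0378] end [0.5533 0.2163]
```

>>> step_arm:
  targets: "-1 0.24 -0.14 0 0 0 0; -1 0.24 -0.14 0 0 0 0; -1 0.24 -0.14 0 0 0 0; -1 0.24 -0.14 -0.06 0 0 0; -1 0.24 -0.14 -0.14 0 0 0; -1 0.24 -0.14 -0.22 0 0 0; -1 0.24 -0.14 -0.3 0 0 0; -1 0.24 -0.14 -0.35 0 0 0; -1 0.24 -0.14 -0.35 0 0 0; -1 0.24 -0.14 -0.35 0 0 0"

```text
clock: 2.65
eef_pos: [0.5679, 0.0361, 0.0774]
tool_rot: [0.635, 0.773, -0.001, -0.001]
ft_force: [1.3, 0.1, 1.1]
grip_width: 0.0001
grasp_force: 0.0
```

```bash
python3 - <<'E'
from h import *
o=bot.get_obs();print(o["clock"],o["eef_pos"],o["ft_force"])
i=bot.camera_info("wrist");im=np.ascontiguousarray(bot.camera("wrist")[:,:,::-1])
for k,(c,_,q) in enumerate(bar((.6362,-.0162,.077))): cv2.polylines(im,[np.round(proj(q,i)).astype(int)],True,(0,0,255),1)
p=proj(o["eef_pos"],i)[0].round().astype(int);print(p);cv2.circle(im,p,3,(0,255,0),1)
cv2.imwrite("pics/w2.png",im)
E
```

```text
2.65 [0.56792889 0.03608582 0.07738017] [1.33910986 0.13559032 1.05317684]
[279 239]
```

View pics/w2.png

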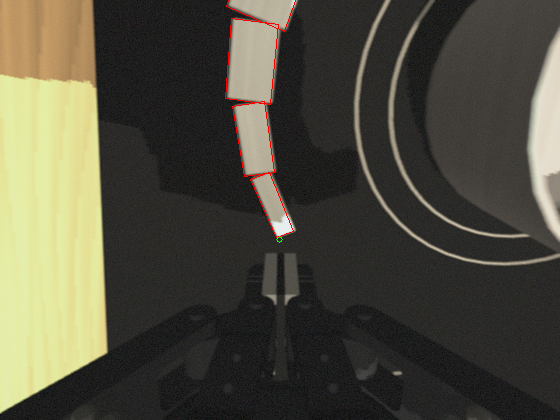

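```bash
python3 - <<'E'
from h import *
from scipy.spatial.transform import Rotation as R
o=bot.get_obs();i=bot.camera_info("wrist");P=np.array(i["pose"]);T=R.from_quat(o["tool_rot"]).as_matrix()
C=T.T@(P[:3,3]-o["eef_pos"]);print("cam in tool",C.round(4));print((T.T@P[:3,:3]).round(3))
for r in(253,297):
    f=K(i);d=T.T@P[:3,:3]@np.array([(280-i["cx"])/f,-(r-i["cy"])/f,-1])
    for x in(-.011,0,.004,.011): print(r,x,(C+d*(x-C[0])/d[0]).round(4))
    print(r,"z=0",(C-d*C[2]/d[2]).round(4))
E
```

```text
cam in tool [ 0.0782  0.0009 -0.1805]
[[-0.     0.953  0.304]
 [ 1.     0.    -0.   ]
 [-0.     0.304 -0.953]]
253 -0.011 [-0.011   0.0008  0.0042]
253 0 [ 0.      0.0008 -0.0186]
253 0.004 [ 0.004   0.0008 -0.0269]
253 0.011 [ 0.011   0.0008 -0.0414]
253 z=0 [-0.009   0.0008  0.    ]
297 -0.011 [-0.011   0.0008 -0.0422]
297 0 [ 0.      0.0008 -0.0593]
297 0.004 [ 0.004   0.0008 -0.0655]
297 0.011 [ 0.011   0.0008 -0.0764]
297 z=0 [-0.0382  0.0007  0.    ]
```

```bash
python3 - <<'E'
from h import *
im=bot.camera("wrist")[190:330,190:370,::-1].astype(float)
im=255*np.clip(im/110,0,1)**.6
cv2.imwrite("pics/w3.png",cv2.resize(im.astype(np.uint8),(720,560),interpolation=2))
E
```

```text
(no output)
```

View pics/w3.png

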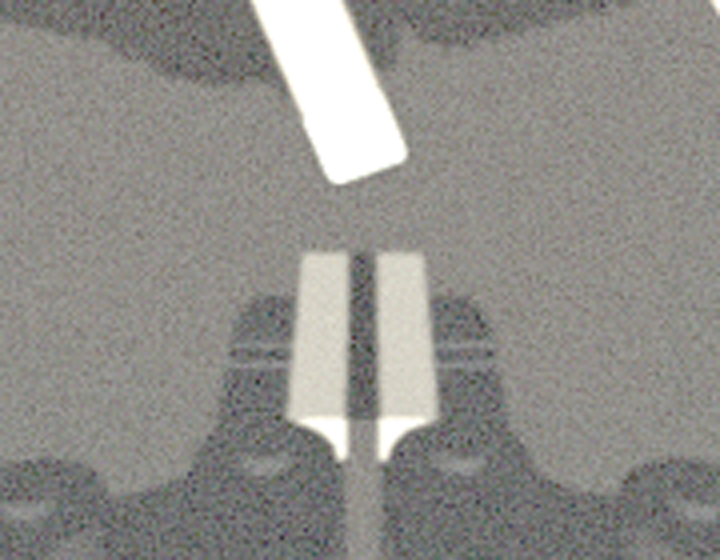

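The wrist view puts the fingertip end (280,253) about 9 mm lower than the projected TCP (279,239), so I'll check the true tip position in the scene and top cameras.

```bash
python3 - <<'E'
from h import *
from scipy.spatial.transform import Rotation as R
o=bot.get_obs();T=R.from_quat(o["tool_rot"]).as_matrix();e=o["eef_pos"];out=[]
for n,S in(("scene",6),("top",6)):
    i=bot.camera_info(n);im=np.ascontiguousarray(bot.camera(n)[:,:,::-1])
    c=proj(e,i)[0];x0,y0=(c-[33,50]).astype(int)
    cr=cv2.resize(im[y0:y0+80,x0:x0+66],None,fx=S,fy=S,interpolation=2).astype(float);cr=np.ascontiguousarray((255*np.clip(cr/180,0,1)**.6).astype(np.uint8))
    pt=lambda v:tuple(int(a) for a in ((proj(e+T@np.array(v),i)[0]-[x0,y0]+.5)*S).round())
    cv2.line(cr,pt((-.011,0,0)),pt((.011,0,0)),(0,255,0),1);cv2.line(cr,pt((0,0,0)),pt((0,0,-.03)),(0,0,255),1)
    for _,_,q in bar((.6362,-.0162,.077))[:3]: cv2.polylines(cr,[np.round((proj(q,i)-[x0,y0]+.5)*S).astype(int)],True,(255,0,0),1)
    out.append(cr)
cv2.imwrite("pics/s2.png",np.hstack(out))
E
```

```text
(no output)
```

View pics/s2.png

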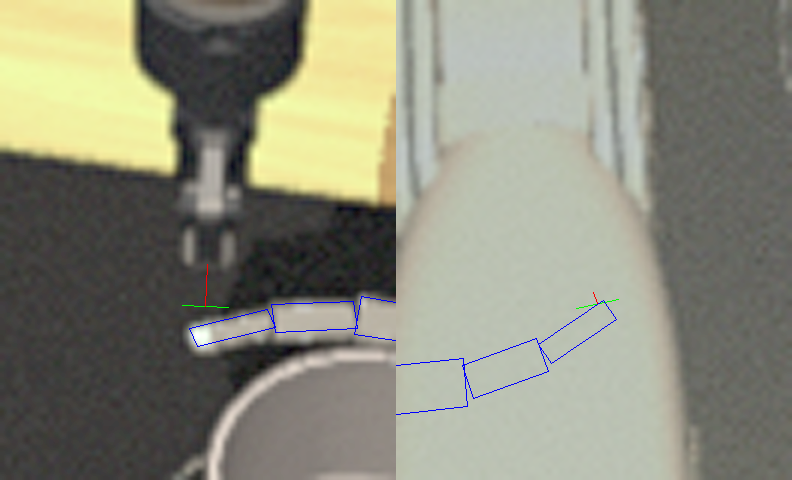

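In the scene view the fingertips (208,268 in the crop) sit about 28 mm above the reported TCP (205,306), with the lateral position correct. So contact should come lower than nominal, and I'll find it by touch in small guarded steps.

>>> step_arm:
  targets: "-1 0.001 0.002 -0.01 0 0 0; -1 0.001 0.002 -0.02 0 0 0; -1 0.001 0.002 -0.03 0 0 0; -1 0.001 0.002 -0.034 0 0 0; -1 0.001 0.002 -0.034 0 0 0"

```text
clock: 3.27
eef_pos: [0.5692, 0.0387, 0.0601]
tool_rot: [0.634, 0.774, -0.001, -0.001]
ft_force: [-0.6, -0.3, -0.3]
grip_width: 0.0
grasp_force: 0.0
```

>>> step_arm:
  targets: "-1 0 0 -0.004 0 0 0; -1 0 0 -0.008 0 0 0; -1 0 0 -0.008 0 0 0"

```text
clock: 3.52
eef_pos: [0.5697, 0.0386, 0.0566]
tool_rot: [0.634, 0.773, -0.0, -0.0]
ft_force: [-0.1, -0.2, 0.2]
grip_width: -0.0001
grasp_force: 0.0
```

>>> step_arm:
  targets: "-1 0 -0.004 -0.004 0 0 0; -1 0 -0.004 -0.008 0 0 0; -1 0 -0.004 -0.008 0 0 0"

```text
clock: 3.77
eef_pos: [0.5697, 0.0365, 0.0526]
tool_rot: [0.634, 0.773, -0.0, -0.0]
ft_force: [-0.3, -0.2, 0.4]
grip_width: 0.0
grasp_force: 0.0
```

>>> step_arm:
  targets: "-1 0 0 -0.004 0 0 0; -1 0 0 -0.006 0 0 0; -1 0 0 -0.006 0 0 0"

```text
clock: 4.02
eef_pos: [0.5698, 0.0366, 0.0498]
tool_rot: [0.634, 0.773, -0.0, -0.0]
ft_force: [-0.1, 0.1, 0.7]
grip_width: 0.0002
grasp_force: 0.0
```

>>> step_arm:
  targets: "-1 0 0 -0.004 0 0 0; -1 0 0 -0.008 0 0 0; -1 0 0 -0.008 0 0 0"

```text
clock: 4.27
eef_pos: [0.5696, 0.0366, 0.0456]
tool_rot: [0.634, 0.773, -0.0, -0.0]
ft_force: [-0.1, -0.3, -0.5]
grip_width: -0.0003
grasp_force: 0.0
```

>>> step_arm:
  targets: "-1 0 0 -0.004 0 0 0; -1 0 0 -0.006 0 0 0; -1 0 0 -0.006 0 0 0"

```text
clock: 4.52
eef_pos: [0.5698, 0.0366, 0.0428]
tool_rot: [0.634, 0.773, -0.0, -0.0]
ft_force: [-0.1, -0.2, -0.1]
grip_width: 0.0001
grasp_force: 0.0
```

>>> step_arm:
  targets: "-1 0 0 -0.004 0 0 0; -1 0 0 -0.008 0 0 0; -1 0 0 -0.008 0 0 0"

```text
clock: 4.77
eef_pos: [0.5697, 0.0366, 0.0386]
tool_rot: [0.634, 0.773, -0.0, -0.0]
ft_force: [-1.0, 0.1, 0.1]
grip_width: 0.0004
grasp_force: 0.0
```

>>> step_arm:
  targets: "-1 0 0 -0.004 0 0 0; -1 0 0 -0.006 0 0 0; -1 0 0 -0.006 0 0 0"

```text
clock: 5.02
eef_pos: [0.5698, 0.0366, 0.0358]
tool_rot: [0.634, 0.773, -0.0, -0.0]
ft_force: [0.7, -0.8, 0.8]
grip_width: 0.0002
grasp_force: 0.0
```

```bash
python3 - <<'E'
from h import *
o=bot.get_obs();print(o["eef_pos"],o["ft_force"]);out=[]
for n,p,w,h,S in(("scene",None,66,66,6),("wrist",None,80,80,5)):
    i=bot.camera_info(n);im=np.ascontiguousarray(bot.camera(n)[:,:,::-1])
    c=np.array([280,245]) if n=="wrist" else proj(o["eef_pos"]+[0,0,.03],i)[0]
    x0,y0=(c-[w/2,h/2]).astype(int)
    cr=cv2.resize(im[y0:y0+h,x0:x0+w],(400,400),interpolation=2).astype(float);cr=np.ascontiguousarray((255*np.clip(cr/180,0,1)**.6).astype(np.uint8));s=400/w
    for _,_,q in bar((.6362,-.0162,.077))[:3]: cv2.polylines(cr,[np.round((proj(q,i)-[x0,y0]+.5)*s).astype(int)],True,(255,0,0),1)
    out.append(cr)
cv2.imwrite("pics/s3.png",np.hstack(out))
E
```

```text
[0.5697676  0.03661763 0.03577848] [ 0.66624035 -0.78598743  0.80200957]
```

View pics/s3.png

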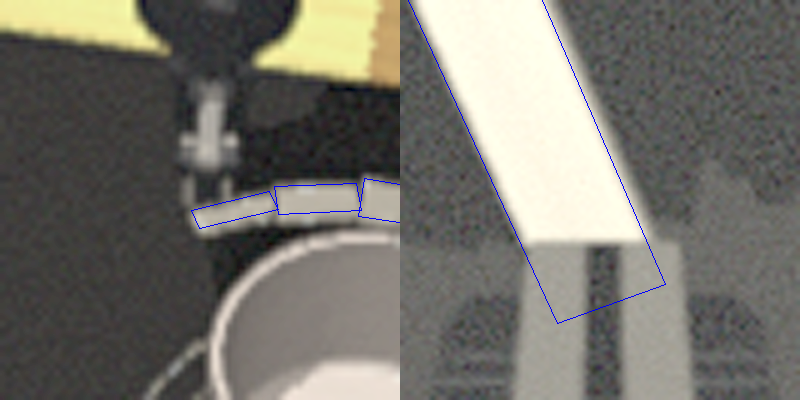

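The wrist crop shows the tips over the last part of the thin end and laterally centred. The scene crop shows they are only a few mm above it.

>>> step_arm:
  targets: "-1 0 0 -0.003 0 0 0; -1 0 0 -0.005 0 0 0; -1 0 0 -0.005 0 0 0"

```text
clock: 5.37
eef_pos: [0.5698, 0.0366, 0.0334]
tool_rot: [0.634, 0.773, -0.0, -0.0]
ft_force: [0.9, 0.2, -0.2]
grip_width: 0.0001
grasp_force: 0.0
```

>>> step_arm:
  targets: "-1 0 0 -0.003 0 0 0; -1 0 0 -0.005 0 0 0; -1 0 0 -0.005 0 0 0"

```text
clock: 5.62
eef_pos: [0.5698, 0.0366, 0.0308]
tool_rot: [0.634, 0.773, -0.0, -0.0]
ft_force: [-0.9, -0.7, -0.7]
grip_width: -0.0003
grasp_force: 0.0
```

>>> step_arm:
  targets: "-1 0 0 -0.002 0 0 0; -1 0 0 -0.004 0 0 0; -1 0 0 -0.004 0 0 0"

```text
clock: 5.87
eef_pos: [0.5699, 0.0366, 0.0289]
tool_rot: [0.634, 0.773, -0.0, -0.0]
ft_force: [-0.2, 0.3, 0.5]
grip_width: -0.0001
grasp_force: 0.0
```

>>> step_arm:
  targets: "-1 0 0 -0.002 0 0 0; -1 0 0 -0.004 0 0 0; -1 0 0 -0.004 0 0 0"

```text
clock: 6.12
eef_pos: [0.5698, 0.0367, 0.0269]
tool_rot: [0.634, 0.773, -0.0, -0.0]
ft_force: [0.3, -0.7, 0.6]
grip_width: 0.0001
grasp_force: 0.0
```

>>> step_arm:
  targets: "-1 0 0 -0.002 0 0 0; -1 0 0 -0.004 0 0 0; -1 0 0 -0.004 0 0 0"

```text
clock: 6.37
eef_pos: [0.5698, 0.0366, 0.0249]
tool_rot: [0.634, 0.773, -0.0, -0.0]
ft_force: [-0.1, 0.7, -0.1]
grip_width: -0.0
grasp_force: 0.0
```

>>> step_arm:
  targets: "-1 0 0 -0.002 0 0 0; -1 0 0 -0.003 0 0 0; -1 0 0 -0.003 0 0 0"

```text
clock: 6.62
eef_pos: [0.5699, 0.0366, 0.0234]
tool_rot: [0.634, 0.773, -0.0, -0.0]
ft_force: [-0.3, 0.3, 0.1]
grip_width: 0.0002
grasp_force: 0.0
```

>>> step_arm:
  targets: "-1 0 0 -0.002 0 0 0; -1 0 0 -0.003 0 0 0; -1 0 0 -0.003 0 0 0"

```text
clock: 6.87
eef_pos: [0.5698, 0.0367, 0.0219]
tool_rot: [0.634, 0.773, -0.0, -0.0]
ft_force: [-0.4, -0.0, 0.2]
grip_width: -0.0001
grasp_force: 0.0
```

>>> step_arm:
  targets: "-1 0 0 -0.002 0 0 0; -1 0 0 -0.003 0 0 0; -1 0 0 -0.003 0 0 0"

```text
clock: 7.12
eef_pos: [0.5699, 0.0366, 0.0205]
tool_rot: [0.634, 0.773, -0.0, -0.0]
ft_force: [0.9, -0.5, -0.0]
grip_width: -0.0
grasp_force: 0.0
```

```bash
python3 - <<'E'
from h import *
o=bot.get_obs();print(o["eef_pos"],o["ft_force"]);out=[]
for n,w in(("scene",60),("wrist",100)):
    i=bot.camera_info(n);im=np.ascontiguousarray(bot.camera(n)[:,:,::-1])
    c=np.array([280,245]) if n=="wrist" else proj(o["eef_pos"]+[0,0,.04],i)[0]
    x0,y0=(c-w/2).astype(int)
    cr=cv2.resize(im[y0:y0+w,x0:x0+w],(400,400),interpolation=2).astype(float);cr=np.ascontiguousarray((255*np.clip(cr/(230 if n=="wrist" else 200),0,1)**.6).astype(np.uint8))
    out.append(cr)
cv2.imwrite("pics/s4.png",np.hstack(out))
E
```

```text
[0.56989465 0.03662392 0.02045353] [ 0.92776887 -0.45905132 -0.03329874]
```

View pics/s4.png

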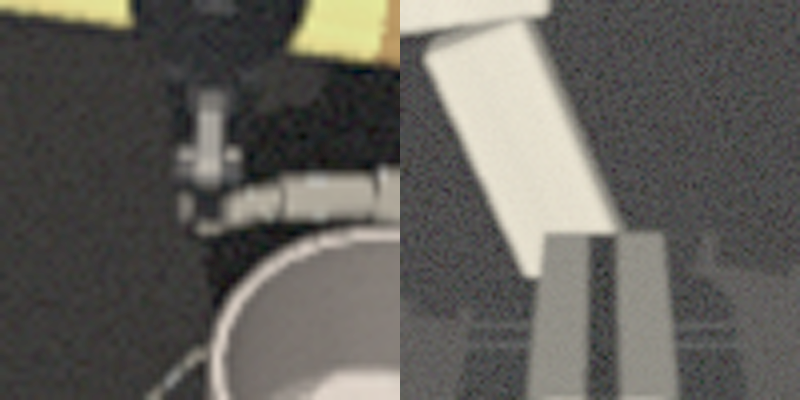

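```bash
cat > fit.py <<'E'
from h import *
from scipy.optimize import minimize
def fit(im,i,roi,lo,hi,ss,h0,z,free=3,segs=range(5)):
    g=cv2.cvtColor(im,6).astype(float);x0,y0,x1,y1=roi;m=np.clip((g-lo)/(hi-lo),0,1)
    def rend(h):
        M=np.zeros((1680,2240),np.uint8)
        for s in ss:
            for _,_,q in bar(h,s,z): cv2.fillConvexPoly(M,np.clip(np.round((proj(q,i)+.5)*64-8),-9e4,9e4).astype(int),255,shift=4)
        return cv2.resize(M,(560,420),interpolation=3)/255.
    def cost(p,sg):
        h=np.r_[p,h0[len(p):]];a=cv2.GaussianBlur(rend(h),(0,0),sg)-cv2.GaussianBlur(m,(0,0),sg);return (a[y0:y1,x0:x1]**2).sum()
    p=np.array(h0[:free]);d=np.vstack([np.zeros(free),np.diag([.006,.006,.03][:free])])
    for sg in(3,1.5,.7): r=minimize(cost,p,args=(sg,),method="Nelder-Mead",options=dict(initial_simplex=p+d));p=r.x
    return p.round(4),round(r.fun,1),round(m[y0:y1,x0:x1].sum())
E
python3 - <<'E'
from fit import *
h0=(.6362,-.0162,.077)
o=bot.get_obs();print(o["eef_pos"],o["joint_pos"].round(4),o["tau"].round(2))
i=bot.camera_info("wrist");im=np.ascontiguousarray(bot.camera("wrist")[:,:,::-1]);cv2.imwrite("pics/w5raw.png",im)
for z in(.052,.058,.064): print("wrist",z,fit(im,i,(200,60,345,246),60,200,(1,),h0,z), fit(im,i,(200,60,345,246),60,200,(1,),h0,z,2))
g=cv2.cvtColor(im,6);print([int(v) for v in g[100,200:350:6]],[int(v) for v in g[225,230:330:5]])
i=bot.camera_info("scene");im=np.ascontiguousarray(bot.camera("scene")[:,:,::-1]);im0=cv2.imread("pics/scene0.png")
for a in(im0,im): print("scene right bar",fit(a,i,(188,203,262,234),30,168,(-1,),(.6381,-.0161,.075),.058))
for a in(im0,im): print("scene left segs3-5",fit(a,i,(322,222,370,250),30,168,(1,),(.6381,-.0161,.075),.058,2))
E
```

```text
[0.56997264 0.03666813 0.02057312] [ 0.0642  0.5073 -0.0739  0.9897  0.      1.4373] [  0.   -46.22  21.87   0.    -0.     0.  ]
wrist 0.052 (array([ 0.6352, -0.0165,  0.0732]), np.float64(140.2), 7308) (array([ 0.6356, -0.0162]), np.float64(143.8), 7308)
wrist 0.058 (array([ 0.6362, -0.0156,  0.0762]), np.float64(141.0), 7308) (array([ 0.6363, -0.0155]), np.float64(142.5), 7308)
wrist 0.064 (array([ 0.6382, -0.0138,  0.0893]), np.float64(419.6), 7308) (array([ 0.6369, -0.0149]), np.float64(451.5), 7308)
[34, 73, 124, 145, 179, 187, 191, 193, 194, 195, 176, 34, 35, 26, 34, 31, 37, 32, 28, 28, 45, 46, 46, 43, 48] [27, 22, 29, 181, 182, 179, 184, 184, 171, 40, 27, 32, 36, 35, 31, 33, 29, 32, 33, 25]
scene right bar (array([ 0.6384, -0.0152,  0.073 ]), np.float64(46.9), 554)
scene right bar (array([ 0.6384, -0.0151,  0.0735]), np.float64(50.0), 565)
scene left segs3-5 (array([ 0.6378, -0.0169]), np.float64(28.4), 437)
scene left segs3-5 (array([ 0.6383, -0.0166]), np.float64(56.1), 375)
```

The refits agree: the hob has not moved and the fingertips are over the thin end. I'll keep going down gently.

>>> step_arm:
  targets: "-1 0 0 -0.002 0 0 0; -1 0 0 -0.004 0 0 0; -1 0 0 -0.004 0 0 0"

```text
clock: 7.57
eef_pos: [0.5702, 0.0367, 0.0188]
tool_rot: [0.634, 0.773, 0.0, 0.0]
ft_force: [-0.2, -0.9, 2.4]
grip_width: 0.0
grasp_force: 1.3
```

>>> step_arm:
  targets: "-1 0 0 -0.002 0 0 0; -1 0 0 -0.003 0 0 0; -1 0 0 -0.003 0 0 0"

```text
clock: 7.82
eef_pos: [0.5702, 0.0367, 0.0174]
tool_rot: [0.634, 0.773, 0.0, 0.0]
ft_force: [-0.8, 0.9, 4.4]
grip_width: 0.0001
grasp_force: 2.0
```

Contact came at TCP z≈0.019, and the force is now about 4 N with the bar 2 mm down. Next I'll work out the arc offsets for the rub.

```bash
python3 - <<'E'
import numpy as np
c=np.array([.6995,.1396]);p=lambda a:c+.165*np.array([-np.cos(a),np.sin(a)])
A=np.radians(np.linspace(-38.5,28,31))
for k in range(3):
    print("; ".join("-1 %.3f %.3f 0 0 0 0"%tuple((p(A[10*k+j])-(np.array([.5702,.0367]) if k==0 else p(A[10*k])))/.5) for j in range(1,11)))
    print(p(A[10*k+10]).round(4))
E
```

```text
-1 -0.007 0.011 0 0 0 0; -1 -0.015 0.021 0 0 0 0; -1 -0.022 0.032 0 0 0 0; -1 -0.028 0.043 0 0 0 0; -1 -0.034 0.054 0 0 0 0; -1 -0.040 0.065 0 0 0 0; -1 -0.045 0.077 0 0 0 0; -1 -0.050 0.089 0 0 0 0; -1 -0.054 0.101 0 0 0 0; -1 -0.058 0.113 0 0 0 0
[0.5412 0.0932]
-1 -0.003 0.012 0 0 0 0; -1 -0.006 0.025 0 0 0 0; -1 -0.009 0.037 0 0 0 0; -1 -0.011 0.050 0 0 0 0; -1 -0.012 0.063 0 0 0 0; -1 -0.013 0.075 0 0 0 0; -1 -0.013 0.088 0 0 0 0; -1 -0.013 0.101 0 0 0 0; -1 -0.013 0.114 0 0 0 0; -1 -0.012 0.126 0 0 0 0
[0.5354 0.1564]
-1 0.002 0.013 0 0 0 0; -1 0.004 0.025 0 0 0 0; -1 0.006 0.038 0 0 0 0; -1 0.009 0.050 0 0 0 0; -1 0.013 0.062 0 0 0 0; -1 0.017 0.075 0 0 0 0; -1 0.021 0.087 0 0 0 0; -1 0.026 0.098 0 0 0 0; -1 0.031 0.110 0 0 0 0; -1 0.037 0.121 0 0 0 0
[0.5538 0.2171]
```

>>> step_arm:
  targets: "-1 -0.007 0.011 0 0 0 0; -1 -0.015 0.021 0 0 0 0; -1 -0.022 0.032 0 0 0 0; -1 -0.028 0.043 0 0 0 0; -1 -0.034 0.054 0 0 0 0"

```text
clock: 8.23
eef_pos: [0.5529, 0.0641, 0.0174]
tool_rot: [0.634, 0.774, 0.0, 0.0]
ft_force: [1.5, -3.0, 4.1]
grip_width: -0.0004
grasp_force: 2.2
```

>>> step_arm:
  targets: "-1 -0.006 0.011 0 0 0 0; -1 -0.011 0.023 0 0 0 0; -1 -0.016 0.035 0 0 0 0; -1 -0.02 0.047 0 0 0 0; -1 -0.024 0.059 0 0 0 0; -1 -0.027 0.071 0 0 0 0; -1 -0.03 0.084 0 0 0 0; -1 -0.033 0.096 0 0 0 0; -1 -0.035 0.109 0 0 0 0; -1 -0.036 0.122 0 0 0 0"

```text
clock: 9.07
eef_pos: [0.5344, 0.1251, 0.0169]
tool_rot: [0.634, 0.773, -0.0, -0.0]
ft_force: [-0.5, -3.2, 5.0]
grip_width: -0.0001
grasp_force: 2.4
```

>>> step_arm:
  targets: "-1 -0.001 0.012 0 0 0 0; -1 -0.001 0.025 0 0 0 0; -1 -0.001 0.038 0 0 0 0; -1 -0.001 0.051 0 0 0 0; -1 0 0.063 0 0 0 0; -1 0.002 0.076 0 0 0 0; -1 0.004 0.088 0 0 0 0; -1 0.006 0.101 0 0 0 0; -1 0.009 0.113 0 0 0 0; -1 0.013 0.125 0 0 0 0"

```text
clock: 9.9
eef_pos: [0.5412, 0.1878, 0.017]
tool_rot: [0.634, 0.774, -0.0, -0.0]
ft_force: [-1.2, -3.4, 4.9]
grip_width: -0.0002
grasp_force: 2.3
```

>>> step_arm:
  targets: "-1 0.004 0.012 0 0 0 0; -1 0.008 0.025 0 0 0 0; -1 0.013 0.036 0 0 0 0; -1 0.018 0.048 0 0 0 0; -1 0.024 0.06 0 0 0 0; -1 0.024 0.06 0 0 0 0; -1 0.024 0.06 0 0 0 0"

```text
clock: 10.48
eef_pos: [0.5543, 0.2191, 0.0173]
tool_rot: [0.633, 0.774, 0.002, -0.001]
ft_force: [-0.9, 2.1, 5.0]
grip_width: 0.0001
grasp_force: 2.1
```

```bash
python3 - <<'E'
from h import *
o=bot.get_obs();print(o["clock"],o["eef_pos"],o["ft_force"]);print(bot.job_done())
E
```

```text
10.4833 [0.55425903 0.21910635 0.01732994] [-0.86547044  2.05956639  5.00740501]
the job is handed in; nothing more can be done
None
```

I rubbed the saucepan's (left) ring bar from its thin end to its broad end at about 4–5 N and handed the job in at 10.5 s, with the fingertips resting on the broad end at about 5 N; no result came back, and I didn't take a final picture of the pans and worktop things.

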